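# Find the loose hold-down bolt on the block heater and hold its cap open

## Task

One of the three hold-down bolts on the block heater has stripped its thread: tap down on the bolt heads until you find the loose one, which gives way and sinks into its collar. Then lift the spring-closed cap of that same well (the cap straight behind the bolt) by its black tab to at least half open and finish while still holding it up, steady, so that I can get at the tube inside. Do not lift any cap before its bolt has been found loose, keep the other two caps shut, and leave the glassware, key, spatula and notebook around it where they are.

Things in the scene. Friction and masses are not known exactly. Their poses are not given: they have to be found in the camera images.
- heater: fixed three-well block heater, housing 240 x 350 mm, steel deck 90 mm above the bench. Origin on the bench under its middle; x from its control panel (robot's side) to the back, y left, z up. Wells 100 mm apart along y (left +100 mm), each with, from front to back, a bolt at x = -98 mm, a cap's black tab, the cap at x = +12 mm, its hinge at x = +46 mm. A bolt belongs to the cap straight behind it
- bolt_left_top (a point): centre of the top face of the left hold-down bolt's head (heater y = +100 mm): plain steel hex head, 17 mm across flats, upright, standing 12 mm out of a dark collar of 31 mm diameter, top 124 mm above the bench; the tab's tip is 34 mm behind its axis and 27 mm higher. Moves with the bolt
- bolt_left (a joint): how far the left bolt has sunk into its collar, m, 0 at the start. A tight bolt does not budge when tapped on the head. The one loose bolt (any of the three, it looks like the others) gives way under about 2 N pushing straight down, sinks 6 mm to its stop and stays down
- cap_left (a joint): opening angle of the left well's cap, rad: 0 shut, 1.5 at its stop. Aluminium disc of 64 mm diameter and 11 mm thick, 140 g, hinged at the back; the tab rises as it opens. A spring and its weight shut it again whenever it is let go (about 2 to 3 N felt at the tab)
- cap_left_tab (a point): grip point on the left cap's black lifting tab, on its centre line: a bar 14 mm wide (across, along the heater's y), 12 mm thick and 50 mm long that sticks out of the cap towards the robot; this point is 17 mm from its tip, 93 mm from the hinge axis, 145 mm above the bench when shut; 36 mm free under it, 80 mm to the next tabs
- cap_left_hinge (a point): middle of the left cap's hinge pin, which lies level along the heater's y axis, 139 mm above the bench
- bolt_middle_top (a point): centre of the top face of the middle hold-down bolt's head (heater y = 0 mm): plain steel hex head, 17 mm across flats, upright, standing 12 mm out of a dark collar of 31 mm diameter, top 124 mm above the bench; the tab's tip is 34 mm behind its axis and 27 mm higher. Moves with the bolt
- bolt_middle (a joint): how far the middle bolt has sunk into its collar, m, 0 at the start. A tight bolt does not budge when tapped on the head. The one loose bolt (any of the three, it looks like the others) gives way under about 2 N pushing straight down, sinks 6 mm to its stop and stays down
- cap_middle (a joint): opening angle of the middle well's cap, rad: 0 shut, 1.5 at its stop. Aluminium disc of 64 mm diameter and 11 mm thick, 140 g, hinged at the back; the tab rises as it opens. A spring and its weight shut it again whenever it is let go (about 2 to 3 N felt at the tab)
- cap_middle_tab (a point): grip point on the middle cap's black lifting tab, on its centre line: a bar 14 mm wide (across, along the heater's y), 12 mm thick and 50 mm long that sticks out of the cap towards the robot; this point is 17 mm from its tip, 93 mm from the hinge axis, 145 mm above the bench when shut; 36 mm free under it, 80 mm to the next tabs
- cap_middle_hinge (a point): middle of the middle cap's hinge pin, which lies level along the heater's y axis, 139 mm above the bench
- bolt_right_top (a point): centre of the top face of the right hold-down bolt's head (heater y = -100 mm): plain steel hex head, 17 mm across flats, upright, standing 12 mm out of a dark collar of 31 mm diameter, top 124 mm above the bench; the tab's tip is 34 mm behind its axis and 27 mm higher. Moves with the bolt
- bolt_right (a joint): how far the right bolt has sunk into its collar, m, 0 at the start. A tight bolt does not budge when tapped on the head. The one loose bolt (any of the three, it looks like the others) gives way under about 2 N pushing straight down, sinks 6 mm to its stop and stays down
- cap_right (a joint): opening angle of the right well's cap, rad: 0 shut, 1.5 at its stop. Aluminium disc of 64 mm diameter and 11 mm thick, 140 g, hinged at the back; the tab rises as it opens. A spring and its weight shut it again whenever it is let go (about 2 to 3 N felt at the tab)
- cap_right_tab (a point): grip point on the right cap's black lifting tab, on its centre line: a bar 14 mm wide (across, along the heater's y), 12 mm thick and 50 mm long that sticks out of the cap towards the robot; this point is 17 mm from its tip, 93 mm from the hinge axis, 145 mm above the bench when shut; 36 mm free under it, 80 mm to the next tabs
- cap_right_hinge (a point): middle of the right cap's hinge pin, which lies level along the heater's y axis, 139 mm above the bench
- hex_key: loose L-shaped steel hex key, 8 mm thick, 90 x 24 mm, lying on the heater's deck between two wells; origin under its long arm
- vial: loose amber vial with a black cap, 20 mm diameter, 45 mm tall, standing on the heater's deck between two wells behind the tabs; origin at its underside
- dish: loose glass dish, 140 mm across, 45 mm tall, on the bench; origin at its underside
- beaker: loose glass beaker, 60 mm across, 80 mm tall; origin at its underside
- reagent: loose amber reagent bottle, 56 mm across, 115 mm tall; origin at its underside
- notebook: closed notebook lying on the bench, 204 x 154 x 16 mm; origin at its underside
- spatula: loose steel lab spatula, a rod 8 mm thick and 190 mm long with flat ends, lying on the bench; origin under its middle
- tube_rack: loose wooden rack with five capped test tubes, 60 x 190 x 68 mm (tubes to 102 mm); origin at its underside

How it is judged:
By the outcome, as a careful person would: the job done as asked, in the order asked, and still so for the second after the job is handed in, while the arm keeps its last pose, push and grip.
It also fails if it takes over 48 s, if anything falls off the work surface, if the arm or the gripper's body presses on something with over 40 N, if the wrist force passes 120 N, or if a joint passes its speed limit or range.

## Robot

A 6-joint arm with a two-finger parallel gripper is mounted at the origin on the work surface. World frame = base frame: x ahead of the robot, y to its left, z up, the work surface at z = 0. Lengths are in m, angles in degrees, forces in N, time in s.
With the tool pointing down it reaches from about 0.35 to 0.875 m from the base axis. Payload 15.5 kg.
Tool frame: the origin (TCP) lies at the centre of the arm's flange, where the gripper is bolted on; the fingertips stand 173 mm ahead of it and the grasp point (between the pads) lies 155 mm ahead of it; x points along the fingers, y is the direction in which the jaws open and shut, and the axes are right-handed (so a half turn about x gives the same grasp; the last joint's range is limited). The gripper opens to 85 mm and grips with 20 to 120 N. Pads are 22 mm wide; open, the fingers measure 114 mm over their backs; the gripper's body (76 mm by 85 mm) begins 54 mm behind the grasp point. The pads swing forward as they close: fully open they stand 13 mm farther back than shut.
Start: joints at [69.987, 28.281, 77.091, -0, 74.628, -5.472], TCP at [0.157, 0.605, 0.405] pointing down, gripper open.
Joint ranges: [-166.48, 166.48], [-47.26, 123.95], [12.59, 153.08], [-70.14, 250.14], [6.76, 159.57], [-176.63, 176.63]. Speed limits (degrees/s): [108.29, 108.29, 147.25, 172.46, 172.46, 172.46].

## Interface

Orientations are given as a 3x3 rotation matrix whose columns are the frame's x, y, z axes.
In Python, from rig import * gives the robot as it stands. The module is installed in compiled form; this text tells all that it offers.
- The arm moves only by the tool play_rows, never from a script. Its argument "rows" is a list of rows, each a list of 3 entries, a list of its own where there are three numbers: the shift along the world's x, y, z in mm, then the turn about the world's z in rad, then the finger opening in mm, from 0 to 85.4. In form: [[[dx, dy, dz], yaw, grip], ...]. A call has 1 to 5 rows; each row shifts and turns the commanded pose from where the row before left it; what a row does not reach is not made up. A row lasts 1/12 s, in which the tool goes at most 41.7 mm and 7.16 degrees, less where a joint would pass 70% of its speed; a pose out of reach is approached as far as the arm can. A call is refused whole if a number of a shift passes 41.7 or a number of a turn 0.125, either way. A call with a gripper value outside its range is refused whole. The fingers move at their own pace and stop on an object; "newtons" is the grip in N (left out, the last holds). Time passes only in rows, so rows that do not move let the fingers close. It gives the time, the measured TCP pose, the force and the opening at its end, in the units of the state.
- get_state(): the state, without advancing time (a new reading comes with each control period).
- grab_frame(name): name is "scene" or "top"; returns the picture (480x640x3 uint8, blue, green, red); there is no depth.
- camera_info(name): a dict with "intrinsics" (3x3 intrinsics, pixels), "k1" (the pictures are not rectified: a ray, as slopes to the right and down, at radius r is drawn at 1 + k1 r^2 times it, then the intrinsics apply), "view" (4x4, takes a point from world to camera coordinates). Camera axes: x right, y up, looking along -z (the intrinsics and any distortion apply to the point x, -y, -z); pixel columns grow to the right and rows downward; lengths in m; the calibration is good to about 2 mm. A picture is of the moment at which its call begins. camera_info takes no time and is no camera call.
- hand_in(): hands the job in, once; it reports no verdict.
The state is a dict: "t": time; "joints": joint angles; "joint_velocities": joint speeds; "tau": joint torques, N m; "position": TCP position; "eef_rot": TCP orientation; "force": force on the tool from outside, world axes, zero at the start; "wrist_torque": the same for the moment, N m; "width": finger opening in m.
Only numpy, scipy, OpenCV 4.12 (cv2) and the standard library are available. Lean on these libraries where they do the work, as an engineer would, in place of code of your own. Each camera call takes 0.05 s, during which the arm holds its last target.

## Working session

There is one attempt and no reset: what is moved stays moved. The work goes in short steps, Python scripts to look and compute and a tool call to move; the robot and the scene stay as the last step left them, time stands still between calls to the robot, and variables do not carry over. Pictures are saved under pics/ and viewed, and the job is handed in when it is done.

Besides the shell and the picture viewer there is one more tool, called after "Request:" in YAML: its name, and indented under it one key for each argument. play_rows: Moves the arm, as the interface text tells. Its arguments: {"type":"object","properties":{"rows":{"type":"array","items":{"type":"array"}},"newtons":{"type":"number"}},"required":["rows"]}

```bash
mkdir -p pics
python3 - <<'E'
from rig import *
import cv2,numpy as np
for n in("scene","top"):
    cv2.imwrite(f"pics/{n}0.png",grab_frame(n)); c=camera_info(n); print(n,c)
s=get_state(); print(s)
E
```

```text
scene {'intrinsics': array([[519.38021259,   0.        , 335.91476394],
       [  0.        , 519.38021259, 242.84019945],
       [  0.        ,   0.        ,   1.        ]]), 'k1': -0.09372063601947567, 'view': array([[-0.26146657,  0.96519981,  0.00495581,  0.16417959],
       [-0.67061643, -0.18535375,  0.71827404,  0.28245563],
       [ 0.69419654,  0.1844812 ,  0.69574266, -1.81902313],
       [ 0.        ,  0.        ,  0.        ,  1.        ]])}
top {'intrinsics': array([[570.86640357,   0.        , 317.56957088],
       [  0.        , 570.86640357, 235.69398814],
       [  0.        ,   0.        ,   1.        ]]), 'k1': -0.03273349301370101, 'view': array([[ 0.01917437, -0.99977987, -0.00851785, -0.023358  ],
       [ 0.99014398,  0.01780603,  0.13891667, -0.54968082],
       [-0.13873442, -0.01109754,  0.99026744, -1.43689518],
       [ 0.        ,  0.        ,  0.        ,  1.        ]])}
{'t': 0.1, 'joints': array([ 6.99861986e+01,  2.83102557e+01,  7.71224403e+01,  1.20536886e-03,
        7.46272145e+01, -5.47283834e+00]), 'joint_velocities': array([-0.01499432, -0.08769322, -0.20328635,  0.02481622,  0.03041183,
        0.07014605]), 'tau': array([ 1.54118938e-03, -8.83583736e+01, -3.84565973e+01, -3.17639233e-04,
        5.33394064e-03,  2.05511589e-05]), 'position': array([0.15688258, 0.6048616 , 0.40417812]), 'eef_rot': array([[-3.76925021e-04,  2.51077321e-01,  9.67966961e-01],
       [-9.75547310e-04,  9.67966476e-01, -2.51077575e-01],
       [-9.99999453e-01, -1.03893498e-03, -1.19912980e-04]]), 'force': array([-0.45076396, -0.15257958,  0.12975297]), 'wrist_torque': array([0.01002528, 0.03162478, 0.00757891]), 'width': 0.085361787450459}
```

View pics/scene0.png

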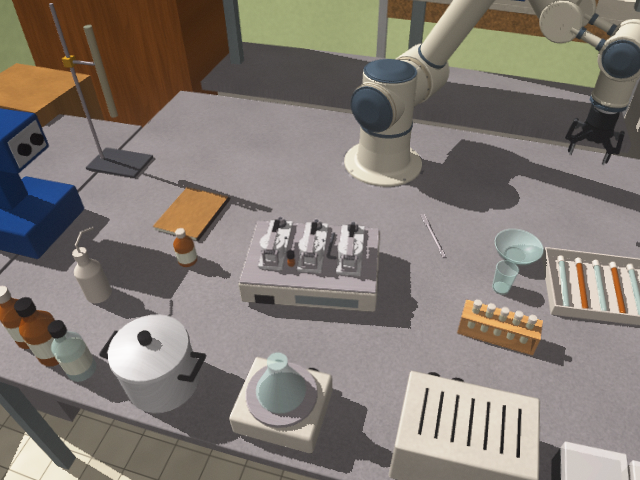

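View pics/top0.png

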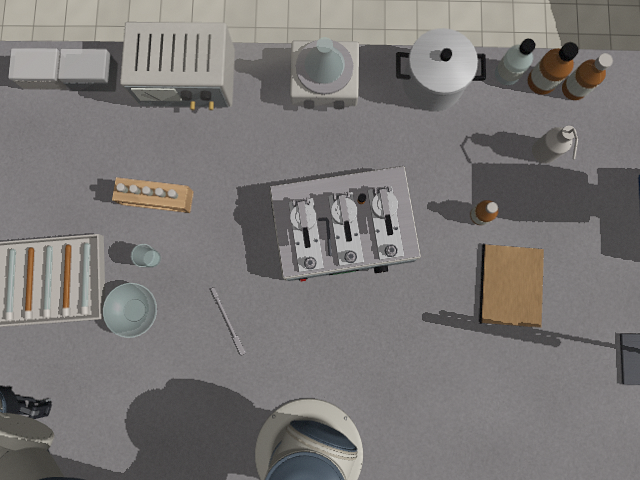

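The top view shows the heater with bolts near (311,263), (351,256) and (391,250), and the tabs just above them. Next I'll zoom in and measure.

```bash
cat > h.py <<'E'
from rig import *
import cv2,numpy as np
def ray(n,u,v):
    c=camera_info(n);K=c["intrinsics"];k=c["k1"]
    d=cv2.undistortPoints(np.array([[[u,v]]],float),K,np.array([k,0,0,0,0.]))[0,0]
    V=c["view"];R=V[:3,:3];o=-R.T@V[:3,3]
    return o,R.T@np.array([d[0],-d[1],-1])
def onz(n,u,v,z):
    o,d=ray(n,u,v);return o+d*(z-o[2])/d[2]
def proj(n,p):
    c=camera_info(n);V=c["view"];q=V[:3,:3]@np.array(p)+V[:3,3]
    a=np.array([q[0]/-q[2],-q[1]/-q[2]]);a*=1+c["k1"]*(a@a)
    return (c["intrinsics"]@np.r_[a,1])[:2]
E
python3 - <<'E'
import cv2
a=cv2.imread('pics/top0.png')[160:290,260:430];cv2.imwrite('pics/topz.png',cv2.resize(a,None,fx=4.6,fy=4.6,interpolation=cv2.INTER_CUBIC))
a=cv2.imread('pics/scene0.png')[205:315,230:390];cv2.imwrite('pics/scz.png',cv2.resize(a,None,fx=5,fy=5,interpolation=cv2.INTER_CUBIC))
E
```

```text
(no output)
```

View pics/topz.png

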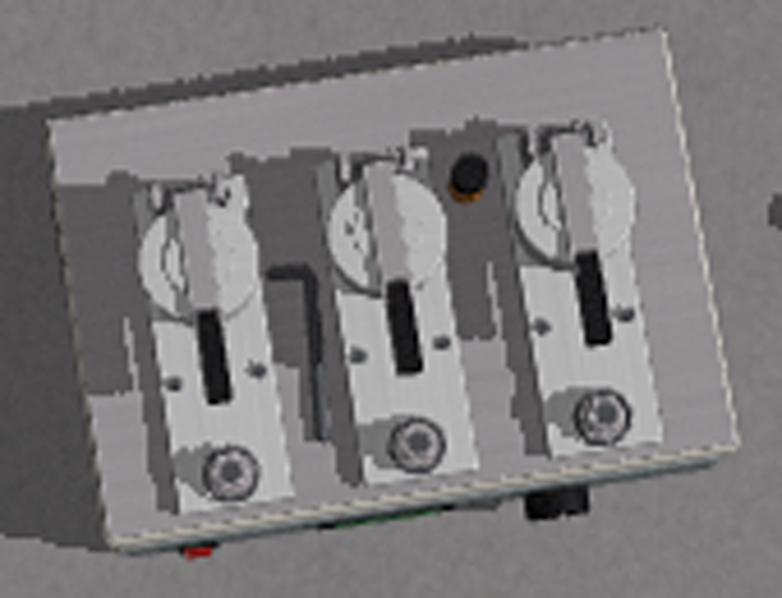

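View pics/scz.png

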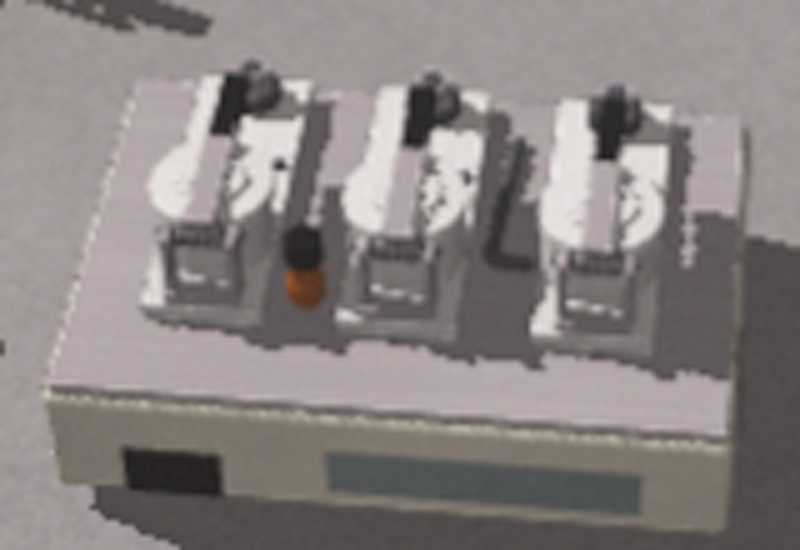

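Run:
```python
from h import *
f=lambda x,y:((x+.5)/4.6-.5+260,(y+.5)/4.6-.5+160)
def P(x,y,z): return onz("top",*f(x,y),z)[:2]
M=[];W=[]
for (x,y),z,m in [((231,470),.124,(-98,100)),((417,442),.124,(-98,0)),((603,413),.124,(-98,-100)),
 ((50,120),.09,(120,175)),((663,30),.09,(120,-175)),((740,445),.09,(-120,-175)),((113,548),.09,(-120,175)),
 ((218,402),.151,(-64,100)),((410,373),.151,(-64,0)),((598,344),.151,(-64,-100))]:
    M.append(m);W.append(P(x,y,z)*1000)
M=np.array(M,float);W=np.array(W)
def fit(M,W):
    a=M-M.mean(0);b=W-W.mean(0)
    th=np.arctan2((a[:,0]*b[:,1]-a[:,1]*b[:,0]).sum(),(a*b).sum())
    R=np.array([[np.cos(th),-np.sin(th)],[np.sin(th),np.cos(th)]]);return th,R,W.mean(0)-R@M.mean(0)
th,R,t=fit(M,W);print(np.degrees(th),t);print((W-(M@R.T+t)).round(1))
for y in(100,0,-100):
    print('bolt',(R@[-98,y]+t).round(1),'tabgrip',(R@[-47,y]+t).round(1),'hinge',(R@[46,y]+t).round(1), proj("scene",np.r_[R@[-98,y]+t,124]/1000))
print(R)
```

```text
9.82714791867746 [584.43857551 -78.86054914]
[[ 3.2  0.4]
 [ 2.7  1.5]
 [ 2.7  2.2]
 [-4.6 -6.4]
 [-7.8  2. ]
 [-0.4  2. ]
 [-2.3 -6.4]
 [ 2.3  1.5]
 [ 2.2  0.9]
 [ 2.   2.2]]
bolt [470.8   2.9] tabgrip [521.1  11.7] hinge [612.7  27.5] [352.37013893 222.42891719]
bolt [487.9 -95.6] tabgrip [538.1 -86.9] hinge [629.8 -71. ] [315.67532077 220.014704  ]
bolt [ 504.9 -194.1] tabgrip [ 555.2 -185.4] hinge [ 646.8 -169.5] [279.36672032 217.6458484 ]
[[ 0.98532714 -0.17067639]
 [ 0.17067639  0.98532714]]
```

```bash
cat > fit.py <<'E'
from h import *
f=lambda x,y:((x+.5)/4.6-.5+260,(y+.5)/4.6-.5+160)
M=[];W=[]
for (x,y),z,m in [((231,470),.124,(-98,100)),((417,442),.124,(-98,0)),((603,413),.124,(-98,-100)),
 ((218,402),.151,(-64,100)),((410,373),.151,(-64,0)),((598,344),.151,(-64,-100))]:
    M.append(m);W.append(onz("top",*f(x,y),z)[:2]*1000)
M=np.array(M,float);W=np.array(W)
a=M-M.mean(0);b=W-W.mean(0)
th=np.arctan2((a[:,0]*b[:,1]-a[:,1]*b[:,0]).sum(),(a*b).sum())
R=np.array([[np.cos(th),-np.sin(th)],[np.sin(th),np.cos(th)]]);t=W.mean(0)-R@M.mean(0)
E
python3 - <<'E'
from fit import *
print(np.degrees(th),t);print((W-(M@R.T+t)).round(1))
for y in(100,0,-100):
    print('bolt',(R@[-98,y]+t).round(1),'tabgrip',(R@[-47,y]+t).round(1),'hinge',(R@[46,y]+t).round(1), (proj("scene",np.r_[R@[-98,y]+t,124]/1000)-[230,205])*5,(proj("scene",np.r_[R@[-64,y]+t,151]/1000)-[230,205])*5)
E
```

```text
9.805284038355339 [586.96169223 -77.42767481]
[[ 0.6 -1. ]
 [ 0.2 -0. ]
 [ 0.3  0.8]
 [-0.2 -0. ]
 [-0.4 -0.5]
 [-0.5  0.8]]
bolt [473.4   4.4] tabgrip [523.6  13.1] hinge [615.3  28.9] [613.37163657  90.6706011 ] [610.23140707  95.46279165]
bolt [490.4 -94.1] tabgrip [540.6 -85.4] hinge [632.3 -69.6] [429.63088115  78.51840148] [420.7090257   82.90754728]
bolt [ 507.4 -192.7] tabgrip [ 557.7 -184. ] hinge [ 649.3 -168.1] [247.82995682  66.591357  ] [233.27599938  70.58878995]
```

Request:
play_rows:
  rows:
    - [[20,-36,0],0.12,0]
    - [[20,-36,0],0.12,0]
    - [[20,-36,0],0.12,0]
    - [[20,-36,0],0.066,0]
    - [[20,-36,0],0,0]
  newtons: 30

```text
t: 0.52
position: [0.2563, 0.425, 0.4045]
eef_rot: [[-0.0, -0.171, 0.985], [-0.0, 0.985, 0.171], [-1.0, -0.0, -0.0]]
force: [0.7, 0.8, 0.5]
width: 0.0257
```

Request:
play_rows:
  rows:
    - [[18,-35,0],0,0]
    - [[18,-35,0],0,0]
    - [[18,-35,0],0,0]
    - [[18,-35,0],0,0]
    - [[18,-35,0],0,0]

```text
t: 0.93
position: [0.3463, 0.25, 0.4047]
eef_rot: [[-0.0, -0.166, 0.986], [-0.0, 0.986, 0.166], [-1.0, -0.0, -0.0]]
force: [0.8, 0.5, -0.6]
width: -0.0003
```

Request:
play_rows:
  rows:
    - [[18,-35,0],0,0]
    - [[18,-35,0],0,0]
    - [[18,-35,-5],0,0]
    - [[18,-35,-10],0,0]
    - [[18,-35,-15],0,0]

```text
t: 1.35
position: [0.4366, 0.0751, 0.3753]
eef_rot: [[0.002, -0.165, 0.986], [0.0, 0.986, 0.165], [-1.0, -0.0, 0.002]]
force: [1.8, 1.7, 0.6]
width: -0.0002
```

Request:
play_rows:
  rows:
    - [[18,-35,-20],0,0]
    - [[18,-35,-15],0,0]
    - [[0,0,-10],0,0]
    - [[0,0,0],0,0]
    - [[0,0,0],0,0]

```text
t: 1.77
position: [0.4702, 0.0095, 0.3308]
eef_rot: [[-0.002, -0.165, 0.986], [0.0, 0.986, 0.165], [-1.0, 0.001, -0.002]]
force: [-0.3, 0.2, 0.0]
width: 0.0001
```

Request:
play_rows:
  rows:
    - [[3,-5,-5],0,0]
    - [[0,0,-10],0,0]
    - [[0,0,0],0,0]

```text
t: 2.02
position: [0.4733, 0.0052, 0.3156]
eef_rot: [[-0.001, -0.167, 0.986], [0.0, 0.986, 0.167], [-1.0, 0.0, -0.0]]
force: [-0.9, -0.1, -0.2]
width: 0.0002
```

```bash
cat > look.py <<'E'
import sys
from h import *
n=sys.argv[1];tag=sys.argv[2]
a=grab_frame(n);cv2.imwrite(f'pics/{tag}_full.png',a)
y0,y1,x0,x1=(150,300,250,440) if n=="top" else (165,315,220,420)
cv2.imwrite(f'pics/{tag}.png',cv2.resize(a[y0:y1,x0:x1],None,fx=4,fy=4,interpolation=cv2.INTER_CUBIC))
s=get_state();print(s['t'],s['position'].round(4),s['force'].round(2))
E
python3 look.py scene a1; python3 look.py top a2
```

```text
2.0667 [0.4734 0.0052 0.3162] [-0.67 -0.7  -0.48]
2.1167 [0.4735 0.0051 0.3165] [-0.42 -0.   -0.11]
```

View pics/a1.png

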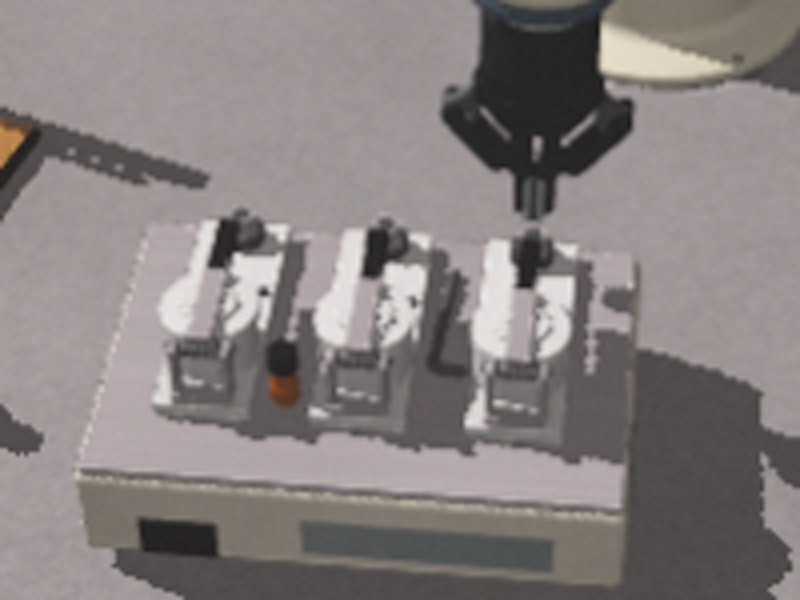

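View pics/a2.png

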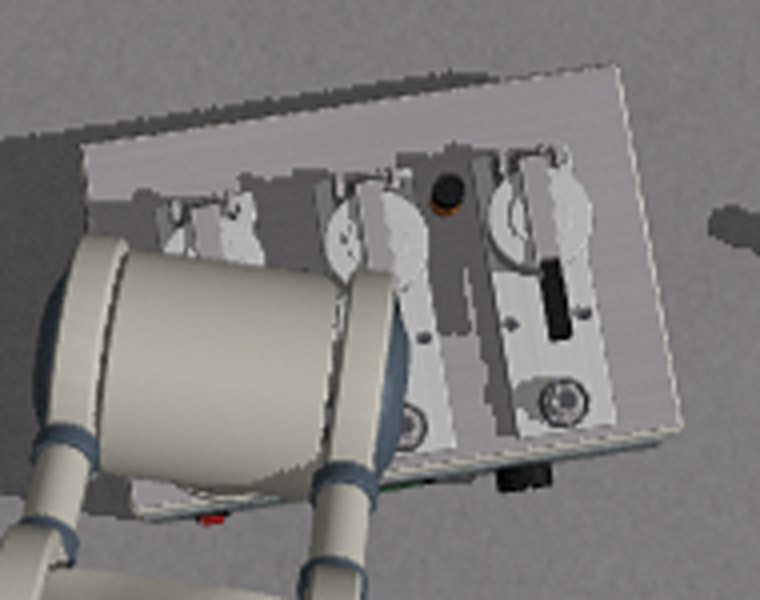

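The scene view shows the closed fingertips at zoomed (533,215), right above the left bolt (533,242) and in front of its tab. I'll descend slowly.

Request:
play_rows:
  rows:
    - [[0,0,-5],0,0]
    - [[0,0,-5],0,0]
    - [[0,0,-4],0,0]
    - [[0,0,-1],0,0]
    - [[0,0,0],0,0]

```text
t: 2.53
position: [0.4735, 0.0045, 0.3008]
eef_rot: [[-0.001, -0.166, 0.986], [0.0, 0.986, 0.166], [-1.0, 0.0, -0.001]]
force: [0.2, -0.5, 0.4]
width: 0.0004
```

Request:
play_rows:
  rows:
    - [[0,0,-1],0,0]
    - [[0,0,-1],0,0]
    - [[0,0,0],0,0]

```text
t: 2.78
position: [0.4736, 0.0045, 0.2991]
eef_rot: [[-0.0, -0.166, 0.986], [-0.0, 0.986, 0.166], [-1.0, -0.0, -0.0]]
force: [-0.9, 0.1, 0.1]
width: -0.0003
```

Request:
play_rows:
  rows:
    - [[0,0,-1],0,0]
    - [[0,0,0],0,0]

```text
t: 2.95
position: [0.4736, 0.0044, 0.2981]
eef_rot: [[-0.0, -0.166, 0.986], [-0.0, 0.986, 0.166], [-1.0, 0.0, -0.0]]
force: [0.1, 0.3, 0.6]
width: 0.0004
```

Request:
play_rows:
  rows:
    - [[0,0,-1],0,0]
    - [[0,0,0],0,0]

```text
t: 3.12
position: [0.4737, 0.0045, 0.2971]
eef_rot: [[0.0, -0.166, 0.986], [-0.0, 0.986, 0.166], [-1.0, -0.0, 0.0]]
force: [0.7, -0.4, 0.1]
width: -0.0001
```

Request:
play_rows:
  rows:
    - [[0,0,-1],0,0]
    - [[0,0,0],0,0]

```text
t: 3.28
position: [0.4737, 0.0045, 0.2968]
eef_rot: [[0.001, -0.166, 0.986], [-0.0, 0.986, 0.166], [-1.0, -0.0, 0.001]]
force: [-3.5, 0.6, 19.3]
width: 0.0
```

Request:
play_rows:
  rows:
    - [[0,0,-0.5],0,0]
    - [[0,0,0],0,0]

```text
t: 3.45
position: [0.4736, 0.0045, 0.2966]
eef_rot: [[0.001, -0.166, 0.986], [-0.0, 0.986, 0.166], [-1.0, -0.0, 0.001]]
force: [-6.5, 0.7, 26.9]
width: 0.0001
```

Request:
play_rows:
  rows:
    - [[0,0,-0.5],0,0]
    - [[0,0,0],0,0]

```text
t: 3.62
position: [0.4736, 0.0045, 0.2964]
eef_rot: [[0.001, -0.166, 0.986], [-0.0, 0.986, 0.166], [-1.0, -0.0, 0.001]]
force: [-8.4, 1.6, 35.7]
width: -0.0001
```

The left bolt is tight: 35 N at exactly 124 mm with no travel. Next is the middle bolt.

Request:
play_rows:
  rows:
    - [[0,0,10],0,0]
    - [[0,0,10],0,0]
    - [[4,-24,5],0,0]
    - [[4,-25,0],0,0]
    - [[5,-25,0],0,0]

```text
t: 4.03
position: [0.4867, -0.0702, 0.3205]
eef_rot: [[0.001, -0.167, 0.986], [-0.0, 0.986, 0.167], [-1.0, -0.0, 0.001]]
force: [1.0, 0.8, -0.7]
width: -0.0
```

Request:
play_rows:
  rows:
    - [[4,-25,0],0,0]
    - [[0,0,0],0,0]
    - [[0,0,-8],0,0]
    - [[0,0,-6],0,0]
    - [[0,0,0],0,0]

```text
t: 4.45
position: [0.4899, -0.0937, 0.3046]
eef_rot: [[-0.002, -0.166, 0.986], [0.001, 0.986, 0.166], [-1.0, 0.001, -0.002]]
force: [-0.6, 0.7, 0.2]
width: 0.0004
```

Request:
play_rows:
  rows:
    - [[0,0,-3],0,0]
    - [[0,0,-2],0,0]
    - [[0,0,0],0,0]

```text
t: 4.7
position: [0.4905, -0.094, 0.3008]
eef_rot: [[-0.001, -0.166, 0.986], [0.0, 0.986, 0.166], [-1.0, 0.0, -0.001]]
force: [0.3, -0.3, 0.3]
width: 0.0002
```

Request:
play_rows:
  rows:
    - [[0,0,-1],0,0]
    - [[0,0,-1],0,0]
    - [[0,0,0],0,0]

```text
t: 4.95
position: [0.4906, -0.0945, 0.2991]
eef_rot: [[0.0, -0.166, 0.986], [-0.0, 0.986, 0.166], [-1.0, -0.0, 0.0]]
force: [0.7, 0.5, 0.6]
width: 0.0001
```

Request:
play_rows:
  rows:
    - [[0,0,-1],0,0]
    - [[0,0,0],0,0]

```text
t: 5.12
position: [0.4906, -0.0945, 0.2981]
eef_rot: [[0.0, -0.166, 0.986], [-0.0, 0.986, 0.166], [-1.0, -0.0, 0.0]]
force: [0.1, -0.4, -0.0]
width: -0.0
```

Request:
play_rows:
  rows:
    - [[0,0,-1],0,0]
    - [[0,0,0],0,0]

```text
t: 5.28
position: [0.4907, -0.0945, 0.2971]
eef_rot: [[0.0, -0.166, 0.986], [-0.0, 0.986, 0.166], [-1.0, -0.0, 0.0]]
force: [-0.3, -0.4, -0.3]
width: 0.0003
```

Request:
play_rows:
  rows:
    - [[0,0,-1],0,0]
    - [[0,0,0],0,0]

```text
t: 5.45
position: [0.4907, -0.0946, 0.2961]
eef_rot: [[0.0, -0.166, 0.986], [-0.0, 0.986, 0.166], [-1.0, -0.0, 0.0]]
force: [-0.3, 0.5, 0.1]
width: 0.0003
```

Request:
play_rows:
  rows:
    - [[0,0,-0.5],0,0]
    - [[0,0,0],0,0]

```text
t: 5.62
position: [0.4907, -0.0946, 0.2956]
eef_rot: [[0.0, -0.166, 0.986], [-0.0, 0.986, 0.166], [-1.0, -0.0, 0.0]]
force: [0.2, 0.4, 0.2]
width: -0.0002
```

Request:
play_rows:
  rows:
    - [[0,0,-1],0,0]
    - [[0,0,0],0,0]

```text
t: 5.78
position: [0.4906, -0.0946, 0.2945]
eef_rot: [[-0.0, -0.166, 0.986], [0.0, 0.986, 0.166], [-1.0, 0.0, -0.0]]
force: [0.9, 0.6, 0.0]
width: -0.0
```

Request:
play_rows:
  rows:
    - [[0,0,-1],0,0]
    - [[0,0,0],0,0]

```text
t: 5.95
position: [0.4906, -0.0945, 0.2935]
eef_rot: [[-0.0, -0.166, 0.986], [0.0, 0.986, 0.166], [-1.0, 0.0, -0.0]]
force: [0.0, -0.2, 0.3]
width: 0.0002
```

Request:
play_rows:
  rows:
    - [[0,0,-1],0,0]
    - [[0,0,0],0,0]

```text
t: 6.12
position: [0.4906, -0.0945, 0.2925]
eef_rot: [[-0.0, -0.166, 0.986], [0.0, 0.986, 0.166], [-1.0, 0.0, -0.0]]
force: [-0.7, -0.8, 0.3]
width: -0.0001
```

Request:
play_rows:
  rows:
    - [[0,0,-1],0,0]
    - [[0,0,0],0,0]

```text
t: 6.28
position: [0.4907, -0.0945, 0.2915]
eef_rot: [[-0.0, -0.166, 0.986], [0.0, 0.986, 0.166], [-1.0, 0.0, -0.0]]
force: [0.2, 0.9, -0.2]
width: -0.0001
```

Request:
play_rows:
  rows:
    - [[0,0,-0.7],0,0]
    - [[0,0,0],0,0]

```text
t: 6.45
position: [0.4906, -0.0945, 0.2914]
eef_rot: [[0.0, -0.166, 0.986], [-0.0, 0.986, 0.166], [-1.0, -0.0, 0.0]]
force: [-2.7, 0.2, 10.0]
width: -0.0001
```

Request:
play_rows:
  rows:
    - [[0,0,-0.5],0,0]
    - [[0,0,0],0,0]

```text
t: 6.62
position: [0.4906, -0.0945, 0.2912]
eef_rot: [[0.001, -0.166, 0.986], [-0.0, 0.986, 0.166], [-1.0, -0.0, 0.001]]
force: [-4.5, 1.7, 21.1]
width: -0.0
```

Contact stop came about 5.5–6 mm lower than on the left, so the middle bolt is the loose one. I'll raise and confirm by picture.

Request:
play_rows:
  rows:
    - [[0,0,12],0,0]
    - [[0,0,20],0,50]
    - [[0,0,20],0,50]
    - [[-17,-3,4],0,50]
    - [[0,0,0],0,50]

```text
t: 7.03
position: [0.4722, -0.0976, 0.3475]
eef_rot: [[0.0, -0.166, 0.986], [-0.0, 0.986, 0.166], [-1.0, -0.001, 0.0]]
force: [-0.8, -0.3, -0.3]
width: 0.0482
```

```bash
python3 look.py scene b1
```

```text
7.0833 [ 0.4729 -0.0975  0.3469] [-0.32  0.49 -0.17]
```

View pics/b1.png

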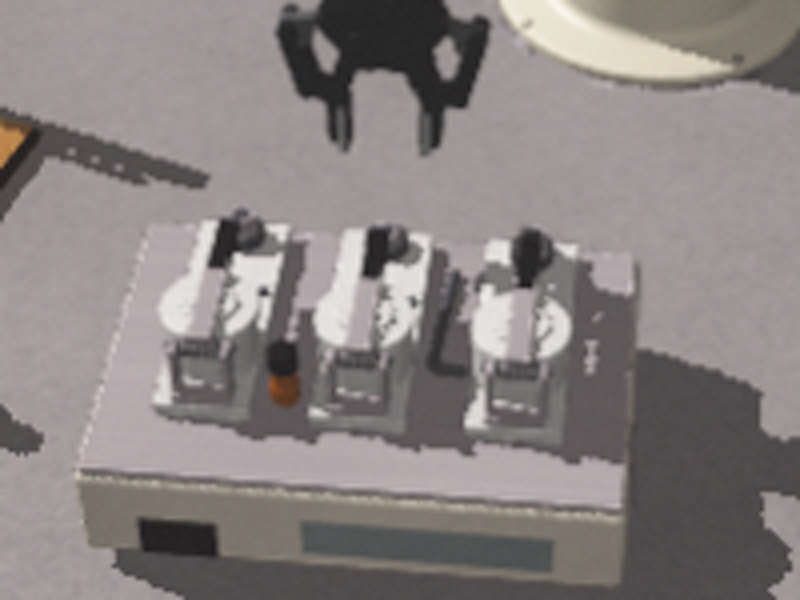

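The picture confirms it. The middle bolt's head no longer shows above its tab (zoom ~(395,240)), while the right's still does (240,213), so the middle is the loose one and all caps are shut. Now to grip the middle tab.

Request:
play_rows:
  rows:
    - [[22,4,0],0,50]
    - [[23,4,0],0,50]
    - [[23,4,0],0,50]
    - [[0,0,0],0,50]
    - [[0,0,-10],0,50]

```text
t: 7.5
position: [0.543, -0.0853, 0.3365]
eef_rot: [[0.002, -0.166, 0.986], [-0.0, 0.986, 0.166], [-1.0, -0.001, 0.002]]
force: [0.2, -0.6, -0.0]
width: 0.0503
```

Request:
play_rows:
  rows:
    - [[0,0,-12],0,50]
    - [[0,0,-10],0,50]
    - [[0,0,-6],0,50]
    - [[0,0,0],0,50]

```text
t: 7.83
position: [0.5408, -0.0855, 0.3066]
eef_rot: [[-0.003, -0.165, 0.986], [0.001, 0.986, 0.165], [-1.0, 0.001, -0.003]]
force: [-0.1, 0.1, -0.1]
width: 0.05
```

```bash
python3 look.py scene c1
```

```text
7.8833 [ 0.5412 -0.0855  0.3076] [-0.22 -0.09 -0.09]
```

View pics/c1.png

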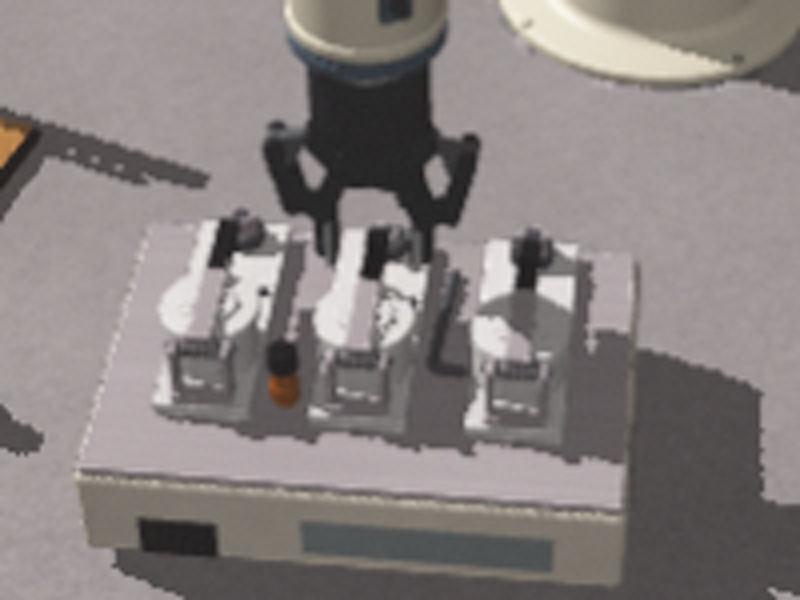

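The fingers straddle the middle tab at zoomed (330,240) and (425,240). Before lifting, I'll compare the bolt's pixels before and after the tap.

Run:
```python
import cv2,numpy as np
a=cv2.imread('pics/scene0.png');b=cv2.imread('pics/a1_full.png');c=cv2.imread('pics/b1_full.png')
r=[]
for y0,x0 in((212,272),(212,308),(216,346)):
    r.append(np.hstack([cv2.resize(i[y0:y0+20,x0-2:x0+20],None,fx=11,fy=9,interpolation=cv2.INTER_NEAREST) for i in(a,b,c)]))
cv2.imwrite('pics/cmp.png',np.vstack(r))
```

```text
(no output)
```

View pics/cmp.png

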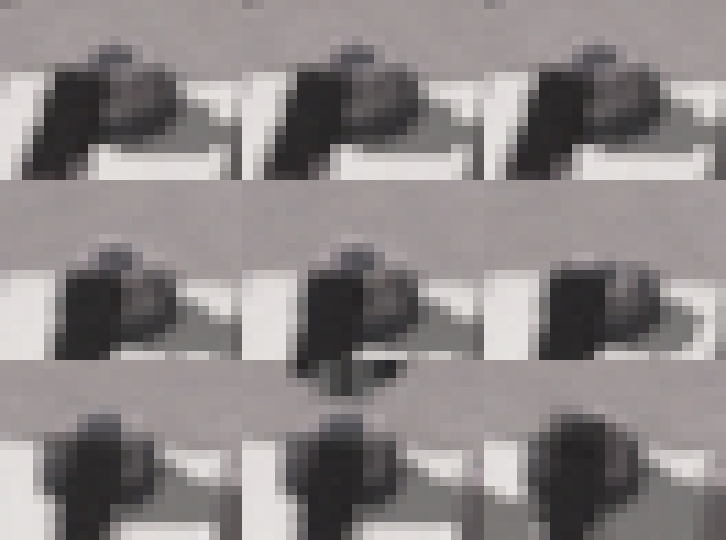

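The middle bolt's head has dropped about 2 px (~6 mm), and the left and right heads are unchanged. Closing on the middle tab.

Request:
play_rows:
  rows:
    - [[0,0,-3],0,20]
    - [[0,0,0],0,8]
    - [[0,0,0],0,8]
    - [[0,0,0],0,8]
    - [[0,0,0],0,8]
  newtons: 40

```text
t: 8.3
position: [0.5415, -0.085, 0.3058]
eef_rot: [[0.0, -0.166, 0.986], [0.001, 0.986, 0.166], [-1.0, 0.001, 0.0]]
force: [-1.0, 7.9, 1.3]
width: 0.0131
```

Request:
play_rows:
  rows:
    - [[0,0,0],0,8]
    - [[0,0,0],0,8]

```text
t: 8.47
position: [0.5415, -0.0849, 0.3058]
eef_rot: [[0.0, -0.166, 0.986], [0.001, 0.986, 0.166], [-1.0, 0.001, 0.0]]
force: [-0.5, 7.4, 0.7]
width: 0.0129
```

Request:
play_rows:
  rows:
    - [[-0.1,0.7,0],0,8]
    - [[0.6,0.1,6.3],0,8]
    - [[1.1,0.2,6.4],0,8]
    - [[0,0,0],0,8]

```text
t: 8.8
position: [0.5435, -0.0843, 0.3194]
eef_rot: [[0.001, -0.166, 0.986], [0.0, 0.986, 0.166], [-1.0, 0.0, 0.001]]
force: [1.1, 5.1, -5.3]
width: 0.013
```

Request:
play_rows:
  rows:
    - [[1.4,0.3,6.2],0,8]
    - [[2.0,0.3,6.2],0,8]
    - [[2.3,0.4,6.0],0,8]
    - [[2.8,0.5,5.8],0,8]
    - [[0,0,0],0,8]

```text
t: 9.22
position: [0.552, -0.0828, 0.3432]
eef_rot: [[0.0, -0.166, 0.986], [0.0, 0.986, 0.166], [-1.0, 0.0, 0.0]]
force: [2.1, 4.1, -6.3]
width: 0.0127
```

```bash
python3 look.py scene d1
```

```text
9.2667 [ 0.5518 -0.0829  0.3428] [ 1.83  3.65 -4.7 ]
```

View pics/d1.png

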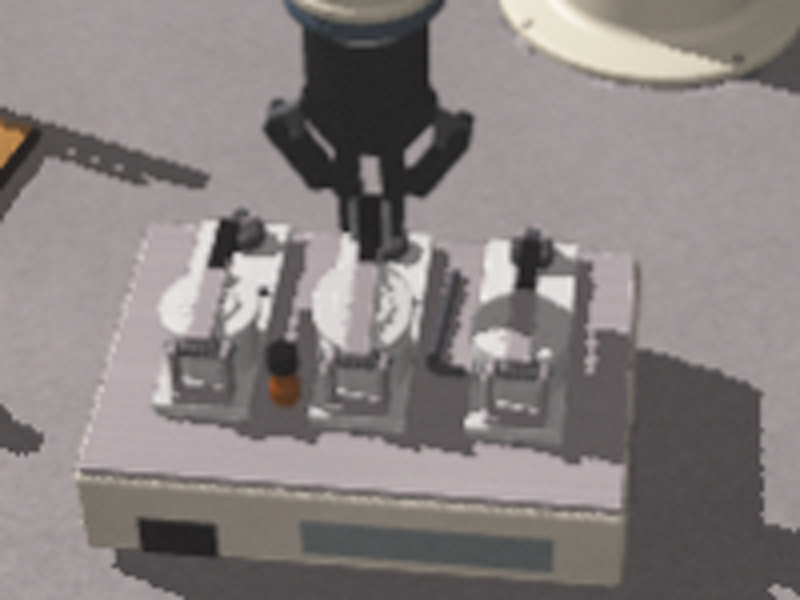

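The middle cap is tilting up with the tab held between the fingers (zoom (370,220)), and the forces are small. Continuing along the arc.

Request:
play_rows:
  rows:
    - [[3.1,0.5,5.6],0,8]
    - [[3.5,0.6,5.3],0,8]
    - [[3.9,0.7,5.1],0,8]
    - [[4.2,0.7,4.8],0,8]
    - [[0,0,0],0,8]

```text
t: 9.68
position: [0.5671, -0.0802, 0.3641]
eef_rot: [[0.0, -0.166, 0.986], [0.0, 0.986, 0.166], [-1.0, 0.0, 0.0]]
force: [-1.6, 5.1, -6.0]
width: 0.0132
```

Request:
play_rows:
  rows:
    - [[4.6,0.8,4.5],0,8]
    - [[4.9,0.8,4.2],0,8]
    - [[5.1,0.9,3.8],0,8]
    - [[5.3,0.9,3.4],0,8]
    - [[0,0,0],0,8]

```text
t: 10.1
position: [0.5874, -0.0768, 0.3799]
eef_rot: [[0.0, -0.166, 0.986], [0.0, 0.986, 0.166], [-1.0, 0.0, 0.001]]
force: [-4.4, 4.9, -5.5]
width: 0.0132
```

```bash
python3 look.py scene e1;python3 look.py top e2
```

```text
10.15 [ 0.587  -0.0769  0.3797] [-3.32  5.16 -5.39]
10.2 [ 0.5869 -0.0769  0.3796] [-2.09  5.83 -5.15]
```

View pics/e1.png

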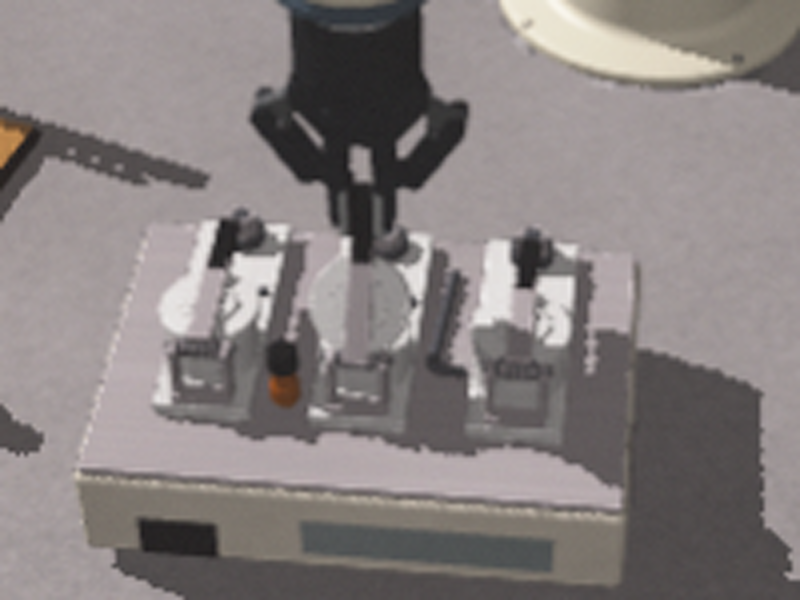

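View pics/e2.png

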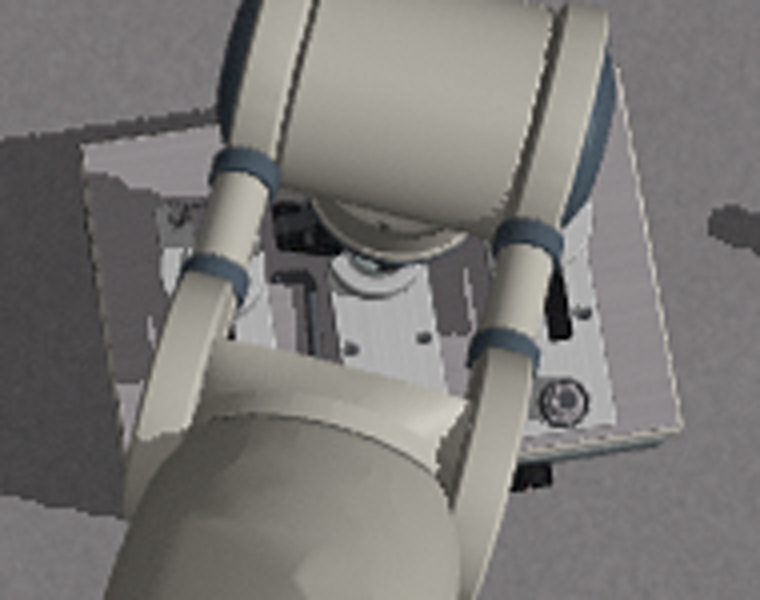

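Run:
```python
from fit import *
for ph in (0,40,50,56,60):
    p=np.radians(ph)
    for r,h in((60,12),(66,0)):
        x=-(r*np.cos(p)-h*np.sin(p)); z=r*np.sin(p)+h*np.cos(p)
        w=R@[46+x,0]+t
        q=proj("scene",np.r_[w,139+z]/1000); print(ph,r,((q-[220,165])*4).round())
```

```text
0 60 [367. 278.]
0 66 [369. 285.]
40 60 [361. 260.]
40 66 [364. 253.]
50 60 [359. 263.]
50 66 [362. 252.]
56 60 [357. 266.]
56 66 [360. 253.]
60 60 [357. 268.]
60 66 [359. 254.]
```

Request:
play_rows:
  rows:
    - [[0,0,0],0,8]
    - [[0,0,0],0,8]
    - [[0,0,0],0,8]
    - [[0,0,0],0,8]
    - [[0,0,0],0,8]

```text
t: 10.62
position: [0.5868, -0.0769, 0.3796]
eef_rot: [[0.0, -0.166, 0.986], [0.0, 0.986, 0.166], [-1.0, 0.0, 0.0]]
force: [-1.1, 6.9, -5.4]
width: 0.0131
```

Run:
```python
from rig import *
s=get_state();print(s['t'],s['position'].round(4),s['width'],s['force'].round(1),abs(s['joint_velocities']).max())
print(hand_in())
```

```text
10.6167 [ 0.5868 -0.0769  0.3796] 0.013086524690749352 [-1.1  6.9 -5.4] 0.1265813174958493
the job is handed in; nothing more can be done
None
```

The middle bolt is the loose one. I lifted the middle cap by its tab and handed the job in at 10.6 s, still holding it up at about 56° (0.98 rad; half open is 0.75 rad).

- **Bolts:** I tapped left, then middle. The left bolt took about 36 N at its 124 mm height and did not move. The middle one gave way and stopped about 5.5–6 mm lower, and the pictures show its head about 2 px down with the others unchanged. The 2 N give itself never showed above the force noise, so I relied on the stop depth and the pictures. I did not tap the right bolt.
- **Cap angle:** The 56° comes from the gripper's path along the hinge arc (rise 74 mm, advance 46 mm), assuming the tab did not slip. The pictures agree with it but cannot fix the angle closely.
- **Last checks:** The gripper was steady, with 13 mm between the fingers on the 14 mm tab. About 5 N pulled down on the tool and 7 N sideways from a slightly off-centre grip. In the last scene view the other two caps are shut, and the key and vial are where they were. I did not check the glassware, spatula and notebook separately; the arm only passed well above the bench.

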